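Isolate the cooling loop: slide the bay cover aside and push the tagged valve shut

ROBOT

A 7-joint arm with a two-finger parallel gripper is mounted at the origin on the work surface. World frame = base frame: x ahead of the robot, y to its left, z up, the work surface at z = 0. Lengths are in m, angles in rad, forces in N, time in s.
With the tool pointing down it reaches from about 0.4 to 0.875 m from the base axis. Payload 6.5 kg.
Tool frame: the origin (TCP) lies on the centre line of the jaws, within the pads' length; the fingertips stand 17 mm ahead of it and the grasp point (between the pads) lies 2 mm behind it; z points along the fingers, y is the line along which they close (so a half turn about z gives the same grasp; the last joint's range is limited). The gripper opens to 88 mm and grips with 3 to 60 N. Pads are 18 mm wide; open, the fingers measure 123 mm over their backs; the gripper's body (75 mm by 187 mm) begins 45 mm behind the grasp point.
Start: joints at [-1.25, 0.536, -0.004, 1.538, 0.003, 1.067, -0.071], TCP at [0.245, 0.602, 0.256] pointing down, gripper open.
Joint ranges: [-2.7, 2.7], [-0.37, 2.16], [-1.27, 1.26], [0.24, 2.4], [-1.31, 4.45], [0.19, 1.91], [-2.76, 2.76]. Speed limits (rad/s): [2.39, 2.39, 3.14, 3.14, 3.14, 3.14, 3.14].

INTERFACE

Orientations are given as a rotation vector (axis times angle).
In Python, from bench import bot gives the robot as it stands. The module is installed in compiled form; this text tells all that it offers.
- The arm moves only by the tool drive_tool, never from a script. Its argument "commands" is a list of rows, each a list of 3 entries, a list of its own where there are three numbers: the shift along the tool's x, y, z as a fraction of full scale, then the turn, a rotation vector about the tool's x, y, z as a fraction of full scale, then the gripper command: -1 is shut, 1 is fully open, values between are in proportion. In form: [[[dx, dy, dz], [wx, wy, wz], claw], ...]. A call has 1 to 12 rows; each row shifts and turns the commanded pose from where the row before left it, along the tool's axes as they then stand; what a row does not reach is not made up. Full scale, the value 1, is 40 mm for a shift and 0.15 rad for a turn. A row lasts 1/10 s, in which the tool goes at most 50 mm and 8.59 degrees, less where a joint would pass 70% of its speed; a pose out of reach is approached as far as the arm can. A call with a number of a shift or a turn outside -1 to 1 is refused whole. A call with a gripper value outside its range is refused whole. The fingers move at their own pace and stop on an object; the grip force is fixed at half the most. Time passes only in rows, so rows that do not move let the fingers close. It gives the time, the measured TCP pose, the force, the opening and the grip force at its end, in the units of the state.
- bot.get_obs(): the state, without advancing time (a new reading comes with each control period).
- bot.get_image(name): name is "scene" or "top" or "wrist"; returns a dict with "frame" (400x640x3 uint8, red, green, blue), "fx", "fy", "cx", "cy" (pixels), "R" (3x3) and "t" (3): a world point X has camera coordinates R X + t; the wrist camera has in their place "hand_eye" (4x4, takes a point from camera to tool coordinates, whose origin is the TCP and whose axes are the flange's). Camera axes: x right, y down, z forward; pixel columns grow to the right and rows downward; lengths in m; the calibration is good to about 2 mm. The wrist camera is an equidistant fisheye: a pixel r from the principal point sees the ray r / f radians off the axis. A picture is of the moment at which its call begins: read the wrist's pose just before it. There is no depth.
- bot.hand_in(): hands the job in; it is judged then, once.
The state is a dict: "time_s": time; "joint_positions": joint angles; "joint_vel": joint speeds; "joint_efforts": joint torques, N m; "ee_pos": TCP position; "orientation": TCP orientation; "ft_force": force on the tool from outside, world axes, zero at the start; "wrist_torque": the same for the moment, N m; "gripper_width": finger opening in m; "finger_force": force on a finger pad.
Only numpy, scipy, OpenCV 4.12 (cv2) and the standard library are available. Lean on these libraries where they do the work, as an engineer would, in place of code of your own. Each camera call takes 0.05 s, during which the arm holds its last target. There are 200 camera calls.

TASK

Slide the metal cover of the cooling rig's valve bay along its rails, all the way across to the far end so that the bay stands fully open, then push the lever of the valve that carries the round tag a quarter turn clockwise, fully shut against its stop. Only push with the fingertips or the outside of the fingers: pinch nothing, and do not lift the cover out of its rails. Leave the other valve as it is and everything else where it stands.

Things in the scene. Friction and masses are not known exactly. Their poses are not given: they have to be found in the camera images.
- rig: Fixed cooling rig: low box 300 mm deep (x), 530 wide (y), 125 high, black 20 mm bars and board panels. Origin under its centre, on the bench; x away from the robot, y left. Left half: valve bay. Right half: closed deck where the cover parks. The cover runs along y between two long bars, tops at z 0.125, inner faces at x -0.130 and 0.050. Rear deck (x 0.07 to 0.15) with a pump and small loose things.
- bay (a point): Centre of the valve bay's floor, at rig (-0.040, 0.1325, 0.020). The bay is open on top, inside rig x -0.120 to 0.040 and y 0.010 to 0.255; a supply bar and pipes fill its bottom up to rig z 0.066. A cross bar at rig y -0.010 to 0.010, top at z 0.113, parts it from the parking deck.
- far_stop (a point): Middle of the end stop that the cover's right edge meets when it is fully across, at rig (-0.040, -0.255, 0.118). The stop on the other side is at rig y 0.255
- cover: Loose aluminium cover, 176 (x) by 253 (y) by 5 mm, 0.4 to 0.85 kg, lying on runners 7 mm below the bar tops with 2 mm play each side. Origin: centre of its underside, at rig x -0.040, z 0.113; axes as the rig's. Starts over the bay at rig y 0.10 to 0.127; fully across, against the far stop, at rig y -0.1285. Slides with about 2 to 6 N
- pull (a point): Top centre of the black bar pull in the middle of the cover: a straight bar 90 mm long along the rig's x, 12 mm wide along y, its top 24 mm above the panel (rig z 0.142) and its underside 10 mm above the panel, on two end posts.
- tagged_lever (a joint): Lever angle (rad) of the valve to shut, the one with a round tag: a white disc 36 mm across lying flat on the hub. 0 = open, lever pointing to the rig's -x along its pipe; pi/2 = shut at its stop, pointing to the rig's +y. Grows clockwise seen from above; starts at 0 to 0.2. Needs 0.18 N m (4.5 N at 40 mm), stays where left. The two valves swap places between starts
- tagged_pivot (a point): Point on the tagged valve's turning axis (vertical) at the mid height of its lever (rig z 0.094). The valves stand in the bay at rig x 0, y 0.080 and y 0.180, one each.
- tagged_tip (a point): Free end of the tagged valve's lever at mid height, 63 mm from the pivot. Lever: steel strap with a black sleeve from 19 to 63 mm out, 12 mm wide and 12 mm high (rig z 0.088 to 0.100). The tag's top is at rig z 0.0995
- plain_lever (a joint): Angle (rad) of the other valve's lever, same make and sense but with a small hexagon nut on the hub and no tag. Starts at 0 to 0.2 and must stay as it is.
- plain_pivot (a point): Point on the other valve's turning axis at lever mid height.
- plain_tip (a point): Free end of the other valve's lever, 63 mm from its pivot.
- sensor: Loose white sensor module, 50 x 50 x 20 mm, on the rig's rear deck; origin under its centre. Leave it.
- vial: Loose small glass jar, 30 mm across, 52 mm high, on the rear deck; origin under its centre. Leave it.
- fitting: Loose brass hose fitting, 26 mm across, 36 mm high, on the rear deck; origin under its centre. Leave it.
- sweet_jar: Loose glass storage jar, 100 mm across, 170 mm high, on the bench left of the rig; origin under its centre. Leave it.
- towel_roll: Loose paper towel roll standing on the bench, 110 mm across, 200 mm high; origin under its centre. Leave it.
- zip_case: Loose black soft-looking case, 120 x 80 x 35 mm, on the bench left of the rig; origin under its centre. Leave it.
- organiser: Loose parts box 190 x 130 x 45 mm with two clear blocks fixed on top (105 mm high in all), on the bench right of the rig; origin under its centre. Leave it.
- rover: Loose small wheeled robot car, about 110 x 110 x 82 mm, on the bench right of the rig; origin under its centre. Leave it.

How it is judged:
On the way, in this order (a step that is already met when the one before it is completed fails the run):
1. the cover is slid across its rails to the far end (within 20 mm of its stop), the valve bay open (y of cover in the frame of rig below -0.1085 m), for 0.2 s.
2. the tagged valve's lever is pushed fully shut (within 0.1 rad of its stop) (value of joint tagged_lever above 1.47 rad), for 0.2 s.
At the end, for the whole second after the job is handed in: The cover lies in its rails, still, within 20 mm of the far end stop; the tagged valve's lever is within 0.1 rad (6 degrees) of its shut stop; the other lever's tip is within 12 mm of where it started; every bystander is within 20 mm of its start (y of cover in the frame of rig below -0.1085 m and z of cover in the frame of rig below 0.117 m and angle between cover's own z axis and vertical below 0.03 rad and linear speed of cover below 0.02 m/s and value of joint tagged_lever above 1.47 rad and distance of plain_tip from where it was at the start of the episode below 0.012 m and distance of each of sensor, vial, fitting, sweet_jar, towel_roll, zip_case, organiser, rover from where it was at the start of the episode below 0.02 m); the robot touches nothing.
It fails at once if the cover is lifted or tipped out of its rails (more than 8 mm up or 0.06 rad) (z of cover in the frame of rig above 0.121 m or angle between cover's own z axis and vertical above 0.06 rad).
It fails at once if the cover's pull is pinched (fingers press on both its sides at once) (contact force between the fingers and cover_c2 above 1.5 N and contact force between the fingers and cover_c3 above 1.5 N).
It fails at once if a valve lever is pinched (fingers press on both its sides at once) ((contact force between the fingers and tagged_lever_c1 above 1.5 N and contact force between the fingers and tagged_lever_c2 above 1.5 N) or (contact force between the fingers and plain_lever_c1 above 1.5 N and contact force between the fingers and plain_lever_c2 above 1.5 N)).
It fails at once if the other valve's lever is turned (its tip moves more than 12 mm) (distance of plain_tip from where it was at the start of the episode above 0.012 m).
It fails at once if a bystander is pushed, lifted or knocked (moved more than 20 mm) (distance of any of sensor, vial, fitting, sweet_jar, towel_roll, zip_case, organiser, rover from where it was at the start of the episode above 0.02 m).
It also fails if it takes over 51 s, if anything falls off the work surface, if the arm or the gripper's body presses on something with over 40 N, if the wrist force passes 120 N, or if a joint passes its speed limit or range.

## Working session

There is one attempt and no reset: what is moved stays moved. The work goes in short steps, Python scripts to look and compute and a tool call to move; the robot and the scene stay as the last step left them, time stands still between calls to the robot, and variables do not carry over. Pictures are saved under pics/ and viewed, at most 10 in all, crops included, and the job is handed in when it is done.

Besides the shell and the picture viewer there is one more tool, called after "Emit:" in YAML: its name, and indented under it one key for each argument. drive_tool: Moves the arm, as the interface text tells. Shift numbers are shares of 40 mm and turn numbers shares of 0.15 rad, none past 1 either way. Its arguments: {"type":"object","properties":{"commands":{"type":"array"}},"required":["commands"]}

```bash
mkdir -p pics; cat > h.py <<'E'
import numpy as np, cv2
from bench import bot
from scipy.spatial.transform import Rotation as Ro
def grab(n,f):
    d=bot.get_image(n); cv2.imwrite('pics/'+f,cv2.cvtColor(d['frame'],cv2.COLOR_RGB2BGR)); return d
def ray(d,u,v,z):
    R=np.array(d['R']);t=np.array(d['t']); c=-R.T@t
    r=R.T@np.array([(u-d['cx'])/d['fx'],(v-d['cy'])/d['fy'],1]); return c+r*(z-c[2])/r[2]
def proj(d,X):
    p=np.array(d['R'])@X+np.array(d['t']); return d['fx']*p[0]/p[2]+d['cx'],d['fy']*p[1]/p[2]+d['cy']
E
python3 - <<'E'
from h import *
o=bot.get_obs();print(o)
import pickle
D={n:grab(n,n+'0.png') for n in('scene','top')}
pickle.dump(D,open('d0.pkl','wb'))
for n in D: print(n,{k:v for k,v in D[n].items() if k!='frame'})
print(Ro.from_rotvec(o['orientation']).as_matrix().round(3))
E
```

```text
{'time_s': 0.0, 'joint_positions': array([-1.25019314,  0.53713593, -0.00438469,  1.53884539,  0.00261852,
        1.06731186, -0.07120666]), 'joint_vel': array([ 0.00098002,  0.00032062, -0.00350263,  0.00124332,  0.00027588,
       -0.00186747,  0.00076333]), 'joint_efforts': array([-5.68780288e-04, -5.70973349e+01,  9.90190543e-01, -2.51622230e+01,
       -5.62934380e-02,  1.75524509e-02,  1.75491841e-04]), 'ee_pos': array([0.24503043, 0.601425  , 0.25486998]), 'orientation': array([-6.03734732e-01, -3.08287244e+00,  2.65154926e-03]), 'ft_force': array([0.39486136, 0.27875508, 0.20175504]), 'wrist_torque': array([ 0.04456212,  0.04019611, -0.00863025]), 'finger_force': 0.0, 'gripper_width': 0.0882538368405495}
scene {'fx': 439.7097079458979, 'fy': 439.7097079458979, 'cx': 318.6497074818859, 'cy': 200.24018378976623, 'R': array([[ 0.51822159,  0.85517537, -0.01102153],
       [ 0.52339804, -0.32730945, -0.7867166 ],
       [-0.67638811,  0.40192488, -0.61721594]]), 't': array([-0.26316465, -0.20236175,  1.6607428 ])}
top {'fx': 433.6153056902995, 'fy': 433.6153056902995, 'cx': 313.0874076192057, 'cy': 201.8142228366701, 'R': array([[-0.01627914, -0.9998448 , -0.00673587],
       [-0.99478957,  0.01687419, -0.10054342],
       [ 0.10064148,  0.00506402, -0.99490987]]), 't': array([0.003678  , 0.53932741, 1.30116432])}
[[-0.926  0.377 -0.   ]
 [ 0.377  0.926 -0.002]
 [-0.    -0.002 -1.   ]]
```

View pics/top0.png

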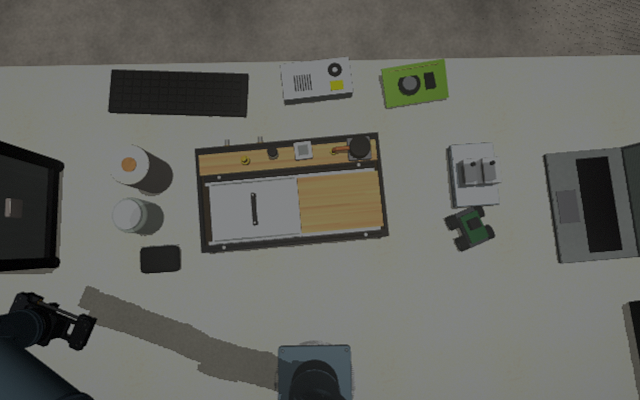

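View pics/scene0.png

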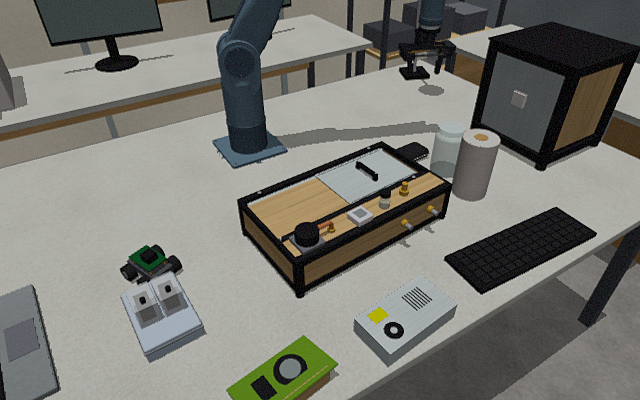

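The top view shows the rig with corners near (196,149), (380,133), (388,236) and (202,251). The cover is on the left and the pull runs from (254,194) to (254,225). The scene view agrees, and the bar tops look unobstructed. Next I'll measure the rig pose.

```bash
python3 - <<'E'
from h import *
import pickle
D=pickle.load(open('d0.pkl','rb'));d=D['top']
g=cv2.cvtColor(d['frame'],cv2.COLOR_RGB2GRAY)
# light-inside regions: bright fill within the dark frame
m=(g<62).astype(np.uint8); m[:120]=0;m[265:]=0;m[:,:190]=0;m[:,400:]=0
n,l,s,c=cv2.connectedComponentsWithStats(m)
for i in np.argsort(-s[1:,4])[:6]+1: print(s[i],c[i])
i=np.argmax(s[1:,4])+1
pts=np.argwhere(l==i)[:,::-1]
h=cv2.convexHull(pts.astype(np.int32)); q=cv2.approxPolyDP(h,5,True)[:,0]; print(q.tolist())
W=np.array([ray(d,u,v,.125) for u,v in q]);print(W.round(4))
P=np.float32([ray(d,u,v,.125)[:2] for u,v in h[:,0]])
print(cv2.minAreaRect(P))
# cover: greyish bright
f=d['frame'].astype(int);cm=((abs(f[...,0]-f[...,2])<25)&(g>90)).astype(np.uint8);cm[:165]=0;cm[250:]=0;cm[:,:203]=0;cm[:,310:]=0
n,l,s,c=cv2.connectedComponentsWithStats(cm);i=np.argmax(s[1:,4])+1;print(s[i])
# pull
pm=(g<60).astype(np.uint8);sub=np.zeros_like(pm);sub[188:230,240:268]=pm[188:230,240:268]
p=np.argwhere(sub)[:,::-1];print(len(p),cv2.minAreaRect(p.astype(np.float32)))
big=cv2.resize(d['frame'][120:265,185:400],None,fx=3.6,fy=3.6,interpolation=cv2.INTER_CUBIC)
cv2.imwrite('pics/c0.png',cv2.cvtColor(big,cv2.COLOR_RGB2BGR))
print('cam',-np.array(d['R']).T@d['t'])
E
```

```text
[ 195  133  194  120 5037] [287.13817749 187.89596982]
[251 193   7  32 113] [253.81415929 208.46902655]
[332 150  10   3  16] [335.375 150.75 ]
[244 159   3   4   6] [245.16666667 160.66666667]
[296 160   3   1   3] [297. 160.]
[247 163   2   2   2] [247.5 163.5]
[[388, 234], [202, 252], [195, 149], [377, 133]]
[[ 0.4349 -0.215   0.125 ]
 [ 0.3931  0.3085  0.125 ]
 [ 0.6879  0.3315  0.125 ]
 [ 0.7255 -0.1931  0.125 ]]
((0.5587426424026489, 0.05840149521827698), (0.30067282915115356, 0.527090847492218), 4.228403091430664)
[ 205  173  105   72 5465]
112 ((253.89222717285156, 208.5450439453125), (31.13691520690918, 4.210686206817627), 85.76361083984375)
cam [ 0.40562606 -0.0120124   1.34879182]
```

View pics/c0.png

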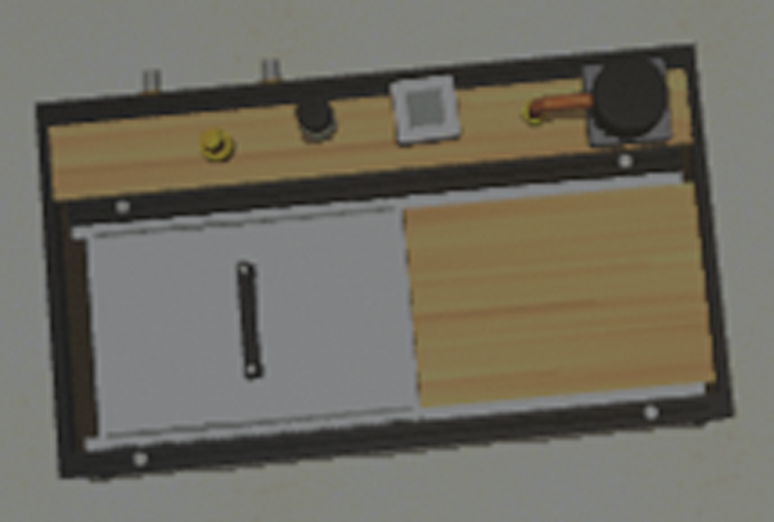

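The crop shows the rig clearly, with the pull at crop (248,320) and the rear-deck items away from my path. The measured rig size is 301 x 527 mm against 300 x 530, with a yaw of about 4.25°. Next I'll turn the tool to line up with the rig and shut the fingers.

```bash
cat >> h.py <<'E'
YAW=np.radians(4.25); C=np.array([.5587,.0584]); RZ=np.array([[np.cos(YAW),-np.sin(YAW)],[np.sin(YAW),np.cos(YAW)]])
def w2r(p): return np.r_[RZ.T@(np.array(p)[:2]-C),p[2]]
def r2w(p): return np.r_[RZ@np.array(p)[:2]+C,p[2]]
def need(*targets):
    """rig TCP targets -> tool shifts in full-scale units, one after another"""
    o=bot.get_obs(); R=Ro.from_rotvec(o['orientation']).as_matrix(); p=o['ee_pos']
    print('t',o['time_s'],'rig tcp',w2r(p).round(4),'F',o['ft_force'].round(1),'w',o['gripper_width'].round(3))
    Rr=np.eye(3);Rr[:2,:2]=RZ; print('tool y in rig',(Rr.T@R[:,1]).round(3),'z',R[:,2].round(3))
    for t in targets:
        q=r2w(t); print(t,((R.T@(q-p))/.04).round(2)); p=q
E
python3 - <<'E'
from h import *
import pickle
d=pickle.load(open('d0.pkl','rb'))['top']
print('pull rig',w2r(ray(d,253.89,208.54,.142)))
for u,v in((209,444),(405,205),(418,408),(90,235)): print(w2r(ray(d,185+u/3.6,120+v/3.6,.118)).round(4))
E
```

```text
pull rig [-0.03943594  0.10471657  0.142     ]
[-0.1328  0.1461  0.118 ]
[ 0.0423 -0.0238  0.118 ]
[-0.1195 -0.02    0.118 ]
[0.0412 0.2283 0.118 ]
```

Emit:
drive_tool:
  commands:
    - [[0,0,0],[0,0,-0.77],-1]
    - [[0,0,0],[0,0,-0.77],-1]
    - [[0,0,0],[0,0,-0.77],-1]
    - [[0,0,0],[0,0,-0.77],-1]
    - [[0,0,0],[0,0,0],-1]
    - [[0,0,0],[0,0,0],-1]

```text
time_s: 0.7
ee_pos: [0.2452, 0.6018, 0.2554]
orientation: [0.113, -3.139, 0.001]
ft_force: [0.5, -0.6, 0.6]
gripper_width: 0.0425
finger_force: 0.0
```

```bash
python3 - <<'E'
from h import *
need((-.04,.155,.255),(-.04,.155,.145),(-.04,-.095,.145),(-.04,-.12,.145))
E
```

```text
Traceback (most recent call last):
  File "h.py", line 17, in need
    print('t',o['time_s'],'rig tcp',w2r(p).round(4),'F',o['ft_force'].round(1),'w',o['gripper_width'].round(3))
                                                                                   ^^^^^^^^^^^^^^^^^^^^^^^^
AttributeError: 'float' object has no attribute 'round'
```

```bash
sed -i "s/o\['gripper_width'\].round(3)/round(o['gripper_width'],4)/" h.py; python3 - <<'E'
from h import *
need((-.04,.155,.255),(-.04,.155,.145),(-.04,-.095,.145),(-.04,-.12,.145))
E
```

```text
t 0.7 rig tcp [-0.2724  0.5651  0.2554] F [ 0.5 -0.6  0.6] w 0.0425
tool y in rig [ 0.002  1.    -0.   ] z [-0.    -0.001 -1.   ]
(-0.04, 0.155, 0.255) [-5.830e+00 -1.024e+01  1.000e-02]
(-0.04, 0.155, 0.145) [-0.    0.    2.75]
(-0.04, -0.095, 0.145) [-0.01 -6.25  0.  ]
(-0.04, -0.12, 0.145) [-0.   -0.62  0.  ]
```

Emit:
drive_tool:
  commands:
    - [[-0.48,-0.85,0],[0,0,0],-1]
    - [[-0.48,-0.85,0],[0,0,0],-1]
    - [[-0.48,-0.85,0],[0,0,0],-1]
    - [[-0.49,-0.85,0],[0,0,0],-1]
    - [[-0.49,-0.85,0],[0,0,0],-1]
    - [[-0.49,-0.86,0],[0,0,0],-1]
    - [[-0.49,-0.86,0],[0,0,0],-1]
    - [[-0.49,-0.86,0],[0,0,0],-1]
    - [[-0.49,-0.86,0],[0,0,0],-1]
    - [[-0.49,-0.86,0],[0,0,0],-1]
    - [[-0.48,-0.85,0],[0,0,0],-1]
    - [[-0.48,-0.8,0],[0,0,0],-1]

```text
time_s: 1.9
ee_pos: [0.5091, 0.211, 0.2559]
orientation: [-0.113, 3.139, -0.0]
ft_force: [0.1, 1.0, 0.3]
gripper_width: 0.0003
finger_force: 0.0
```

Emit:
drive_tool:
  commands:
    - [[0,0,0.6],[0,0,0],-1]
    - [[0,0,0.6],[0,0,0],-1]
    - [[0,0,0.3],[0,0,0],-1]
    - [[0,0,0],[0,0,0],-1]
    - [[0,0,0],[0,0,0],-1]

```text
time_s: 2.4
ee_pos: [0.5086, 0.2131, 0.1963]
orientation: [-0.118, 3.139, 0.0]
ft_force: [-0.7, -0.3, 0.2]
gripper_width: 0.0005
finger_force: 0.0
```

```bash
python3 - <<'E'
from h import *
need((-.04,.155,.145),(-.04,-.095,.145),(-.04,-.12,.145))
d=grab('top','t1.png')
big=cv2.resize(d['frame'][110:280,180:400],None,fx=3.5,fy=3.5,interpolation=cv2.INTER_CUBIC)
cv2.imwrite('pics/t1.png',cv2.cvtColor(big,cv2.COLOR_RGB2BGR))
E
```

```text
t 2.4 rig tcp [-0.0385  0.158   0.1963] F [-0.7 -0.3  0.2] w 0.0005
tool y in rig [-0.001  1.     0.   ] z [ 0.001  0.    -1.   ]
(-0.04, 0.155, 0.145) [ 0.04 -0.08  1.28]
(-0.04, -0.095, 0.145) [ 0.   -6.25 -0.  ]
(-0.04, -0.12, 0.145) [ 0.   -0.62 -0.  ]
```

View pics/t1.png

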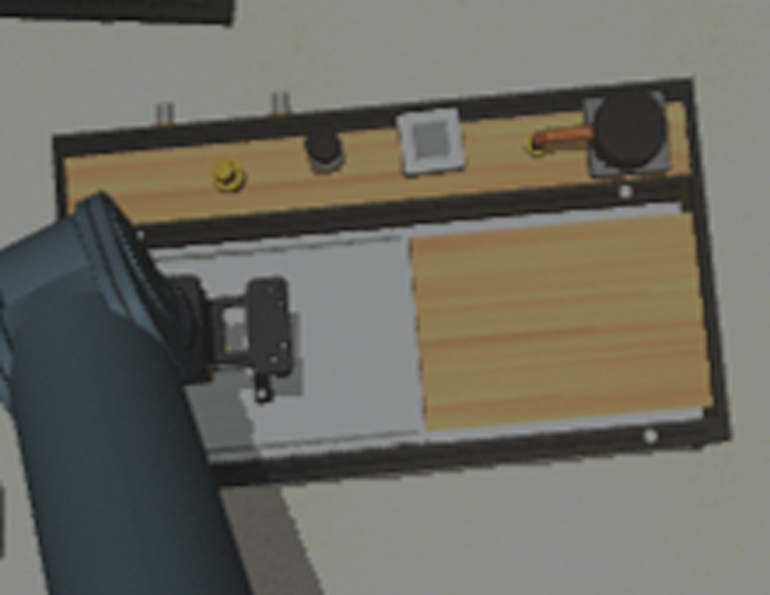

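The hand is over the cover, with the closed fingers just left of the pull; the pull's near end shows at crop (263,388). Next I'll lower to push height.

Emit:
drive_tool:
  commands:
    - [[0.02,0,0.5],[0,0,0],-1]
    - [[0.02,0,0.5],[0,0,0],-1]
    - [[0,0,0.28],[0,0,0],-1]
    - [[0,0,0],[0,0,0],-1]

```text
time_s: 2.85
ee_pos: [0.5063, 0.2125, 0.144]
orientation: [0.118, -3.138, 0.001]
ft_force: [1.2, 0.2, 0.6]
gripper_width: 0.0004
finger_force: 0.0
```

Emit:
drive_tool:
  commands:
    - [[0,-0.25,0],[0,0,0],-1]
    - [[0,-0.25,0],[0,0,0],-1]
    - [[0,-0.25,0],[0,0,0],-1]
    - [[0,-0.25,0],[0,0,0],-1]
    - [[0,-0.25,0],[0,0,0],-1]
    - [[0,-0.25,0],[0,0,0],-1]

```text
time_s: 3.45
ee_pos: [0.512, 0.1532, 0.1453]
orientation: [-0.119, 3.137, 0.003]
ft_force: [-0.1, 5.2, 3.7]
gripper_width: 0.0002
finger_force: 2.9
```

```bash
python3 - <<'E'
from h import *
need((-.04,-.085,.145),(-.04,-.105,.145))
E
```

```text
t 3.45 rig tcp [-0.0396  0.098   0.1453] F [-0.1  5.2  3.7] w 0.0002
tool y in rig [-0.002  1.     0.002] z [ 0.002  0.002 -1.   ]
(-0.04, -0.085, 0.145) [ 0.02 -4.57 -0.  ]
(-0.04, -0.105, 0.145) [ 0.  -0.5 -0. ]
```

Contact is made and the cover is sliding at about 5 N.

Emit:
drive_tool:
  commands:
    - [[0,-0.3,0],[0,0,0],-1]
    - [[0,-0.35,0],[0,0,0],-1]
    - [[0,-0.35,0],[0,0,0],-1]
    - [[0,-0.35,0],[0,0,0],-1]
    - [[0,-0.35,0],[0,0,0],-1]
    - [[0,-0.35,0],[0,0,0],-1]
    - [[0,-0.35,0],[0,0,0],-1]
    - [[0,-0.35,0],[0,0,0],-1]
    - [[0,-0.35,0],[0,0,0],-1]
    - [[0,-0.35,0],[0,0,0],-1]
    - [[0,-0.35,0],[0,0,0],-1]
    - [[0,-0.35,0],[0,0,0],-1]

```text
time_s: 4.65
ee_pos: [0.5242, -0.0124, 0.1452]
orientation: [-0.12, 3.138, 0.002]
ft_force: [-0.9, 6.6, 6.1]
gripper_width: 0.0005
finger_force: 3.4
```

Emit:
drive_tool:
  commands:
    - [[0,-0.2,0],[0,0,0],-1]
    - [[0,-0.2,0],[0,0,0],-1]
    - [[0,-0.15,0],[0,0,0],-1]
    - [[0,-0.1,0],[0,0,0],-1]
    - [[0,0,0],[0,0,0],-1]

```text
time_s: 5.15
ee_pos: [0.5258, -0.0391, 0.1448]
orientation: [-0.118, 3.139, 0.0]
ft_force: [0.9, 2.2, 1.8]
gripper_width: 0.0004
finger_force: 1.3
```

```bash
python3 - <<'E'
from h import *
need((-.04,-.105,.145))
E
```

```text
t 5.15 rig tcp [-0.04   -0.0948  0.1448] F [0.9 2.2 1.8] w 0.0004
tool y in rig [-0.001  1.     0.   ] z [ 0.  0. -1.]
(-0.04, -0.105, 0.145) [-0.   -0.25 -0.01]
```

Emit:
drive_tool:
  commands:
    - [[0,-0.12,0],[0,0,0],-1]
    - [[0,-0.1,0],[0,0,0],-1]
    - [[0,-0.08,0],[0,0,0],-1]
    - [[0,-0.06,0],[0,0,0],-1]
    - [[0,-0.04,0],[0,0,0],-1]
    - [[0,0,0],[0,0,0],-1]

```text
time_s: 5.75
ee_pos: [0.5269, -0.0517, 0.1447]
orientation: [0.122, -3.139, -0.005]
ft_force: [-1.0, 10.6, 6.8]
gripper_width: 0.0006
finger_force: 5.8
```

```bash
python3 - <<'E'
from h import *
need((-.04,-.105,.145))
E
```

```text
t 5.75 rig tcp [-0.0399 -0.1074  0.1447] F [-1.  10.6  6.8] w 0.0006
tool y in rig [-0.003  1.     0.003] z [-0.     0.003 -1.   ]
(-0.04, -0.105, 0.145) [ 0.    0.06 -0.01]
```

The cover is at the stop: force rose to 10 N and the position stayed put. Next I'll back off, rise and look into the bay.

Emit:
drive_tool:
  commands:
    - [[0,0.2,0],[0,0,0],-1]
    - [[0,0.3,0],[0,0,0],-1]
    - [[0,0.2,-0.5],[0,0,0],-1]
    - [[0,0,-0.8],[0,0,0],-1]
    - [[0,0,-0.8],[0,0,0],-1]
    - [[0.5,0,-0.8],[0,0,0],-1]
    - [[0.5,0,0],[0,0,0],-1]
    - [[0.5,0,0],[0,0,0],-1]
    - [[0,0,0],[0,0,0],-1]
    - [[0,0,0],[0,0,0],-1]

```text
time_s: 6.75
ee_pos: [0.4651, -0.0314, 0.2605]
orientation: [-0.118, 3.139, -0.001]
ft_force: [-0.1, -0.6, 0.2]
gripper_width: 0.0003
finger_force: 0.0
```

```bash
python3 - <<'E'
from h import *
import pickle
need((-.04,0.05,.2))
d=grab('top','x.png');pickle.dump(d,open('d2.pkl','wb'))
big=cv2.resize(d['frame'][110:280,180:400],None,fx=3.5,fy=3.5,interpolation=cv2.INTER_CUBIC)
big=cv2.convertScaleAbs(big,alpha=1.5)
cv2.imwrite('pics/t2.png',cv2.cvtColor(big,cv2.COLOR_RGB2BGR))
for t in ((0,.08,.094),(0,.18,.094),(-.063,.08,.094),(-.063,.18,.094)):
  u=np.array(proj(d,r2w(t)));print(t,((u-[180,110])*3.5).round())
E
```

```text
t 6.75 rig tcp [-0.1    -0.0826  0.2605] F [-0.1 -0.6  0.2] w 0.0003
tool y in rig [-0.001  1.    -0.   ] z [ 0. -0. -1.]
(-0.04, 0.05, 0.2) [-1.5   3.31  1.51]
(0, 0.08, 0.094) [293. 300.]
(0, 0.18, 0.094) [173. 311.]
(-0.063, 0.08, 0.094) [299. 375.]
(-0.063, 0.18, 0.094) [179. 386.]
```

View pics/t2.png

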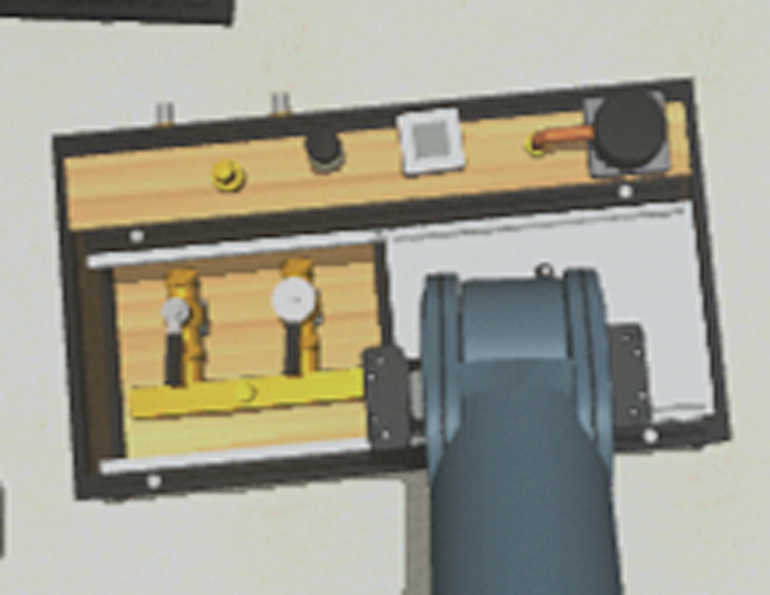

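The cover is fully across. The round-tagged valve is the right one, with its hub at crop (293,299), which matches the projection for rig (0, 0.080). Its lever tip is near (292,376), so the lever is almost at 0. Next I'll plan the push path.

```bash
python3 - <<'E'
from h import *
T=[(-.057,.046,.2605),(-.057,.046,.104)]
for th in (.1,.3,.5,.7,.9,1.1,1.3,1.45,1.57):
    r=.048+.009*min(th/1.4,1)
    c=np.array([-r*np.cos(th)-.006*np.sin(th), r*np.sin(th)-.006*np.cos(th)])-[.009,.0175]
    T.append((round(c[0],4),round(c[1]+.08,4),.104))
need(*T)
E
```

```text
t 6.8 rig tcp [-0.0996 -0.0825  0.2604] F [ 0.1 -0.1 -0.3] w 0.0006
tool y in rig [-0.001  1.    -0.   ] z [ 0. -0. -1.]
(-0.057, 0.046, 0.2605) [-1.07  3.21 -0.  ]
(-0.057, 0.046, 0.104) [0.   0.   3.91]
(np.float64(-0.058), np.float64(0.0614), 0.104) [ 0.02  0.39 -0.  ]
(np.float64(-0.0585), np.float64(0.0715), 0.104) [ 0.01  0.25 -0.  ]
(np.float64(-0.0568), np.float64(0.0818), 0.104) [-0.04  0.26 -0.  ]
(np.float64(-0.053), np.float64(0.0917), 0.104) [-0.1   0.25 -0.  ]
(np.float64(-0.0471), np.float64(0.1009), 0.104) [-0.15  0.23 -0.  ]
(np.float64(-0.0393), np.float64(0.1089), 0.104) [-0.2  0.2 -0. ]
(np.float64(-0.0299), np.float64(0.1152), 0.104) [-0.24  0.16  0.  ]
(np.float64(-0.0218), np.float64(0.1184), 0.104) [-0.2   0.08  0.  ]
(np.float64(-0.015), np.float64(0.1195), 0.104) [-0.17  0.03  0.  ]
```

Emit:
drive_tool:
  commands:
    - [[-0.27,0.8,0],[0,0,0],-1]
    - [[-0.27,0.8,0],[0,0,0],-1]
    - [[-0.27,0.8,0],[0,0,0],-1]
    - [[-0.26,0.8,0],[0,0,0],-1]
    - [[0,0,0],[0,0,0],-1]
    - [[0,0,0.6],[0,0,0],-1]
    - [[0,0,0.6],[0,0,0],-1]
    - [[0,0,0.6],[0,0,0],-1]
    - [[0,0,0],[0,0,0],-1]
    - [[0,0,0],[0,0,0],-1]

```text
time_s: 7.8
ee_pos: [0.4984, 0.0992, 0.1885]
orientation: [0.117, -3.139, 0.001]
ft_force: [-0.0, 0.0, 0.1]
gripper_width: 0.0006
finger_force: 0.0
```

```bash
python3 - <<'E'
from h import *
need((-.057,.046,.104))
E
```

```text
t 7.8 rig tcp [-0.0571  0.0452  0.1885] F [-0.   0.   0.1] w 0.0006
tool y in rig [-0.001  1.    -0.   ] z [-0.001 -0.    -1.   ]
(-0.057, 0.046, 0.104) [-0.    0.02  2.11]
```

Emit:
drive_tool:
  commands:
    - [[0,0.02,0.5],[0,0,0],-1]
    - [[0,0,0.5],[0,0,0],-1]
    - [[0,0,0.5],[0,0,0],-1]
    - [[0,0,0.4],[0,0,0],-1]
    - [[0,0,0.2],[0,0,0],-1]
    - [[0,0,0],[0,0,0],-1]
    - [[0,0,0],[0,0,0],-1]

```text
time_s: 8.5
ee_pos: [0.4989, 0.1005, 0.1055]
orientation: [-0.118, 3.138, 0.0]
ft_force: [0.1, 0.5, -0.1]
gripper_width: 0.0002
finger_force: 0.0
```

Emit:
drive_tool:
  commands:
    - [[0,0.2,0],[0,0,0],-1]
    - [[0.02,0.19,0],[0,0,0],-1]
    - [[0.01,0.13,0],[0,0,0],-1]
    - [[0,0.12,0],[0,0,0],-1]
    - [[-0.02,0.13,0],[0,0,0],-1]
    - [[-0.02,0.13,0],[0,0,0],-1]
    - [[0,0,0],[0,0,0],-1]

```text
time_s: 9.2
ee_pos: [0.4957, 0.1368, 0.1045]
orientation: [0.119, -3.139, 0.0]
ft_force: [-0.3, -1.4, 0.4]
gripper_width: 0.0001
finger_force: 0.7
```

```bash
python3 - <<'E'
from h import *
need((-.0568,.0818,.104))
E
```

```text
t 9.2 rig tcp [-0.057   0.0828  0.1045] F [-0.3 -1.4  0.4] w 0.0001
tool y in rig [-0.002  1.    -0.   ] z [-0. -0. -1.]
(-0.0568, 0.0818, 0.104) [-0.   -0.03  0.01]
```

The lever is following. I'll continue along the arc.

Emit:
drive_tool:
  commands:
    - [[-0.05,0.11,0],[0,0,0],-1]
    - [[-0.05,0.12,0],[0,0,0],-1]
    - [[-0.07,0.12,0],[0,0,0],-1]
    - [[-0.08,0.11,0],[0,0,0],-1]
    - [[-0.1,0.1,0],[0,0,0],-1]
    - [[-0.1,0.1,0],[0,0,0],-1]
    - [[-0.12,0.08,0],[0,0,0],-1]
    - [[-0.12,0.08,0],[0,0,0],-1]
    - [[0,0,0],[0,0,0],-1]

```text
time_s: 10.1
ee_pos: [0.5206, 0.1721, 0.1041]
orientation: [0.12, -3.138, -0.001]
ft_force: [-1.8, -1.7, -0.6]
gripper_width: 0.0006
finger_force: 0.7
```

```bash
python3 - <<'E'
from h import *
need((-.0218,.1184,.104),(-.015,.1195,.104))
E
```

```text
t 10.1 rig tcp [-0.0296  0.1162  0.1041] F [-1.8 -1.7 -0.6] w 0.0006
tool y in rig [-0.002  1.     0.001] z [-0.001  0.001 -1.   ]
(-0.0218, 0.1184, 0.104) [-0.2   0.05  0.  ]
(-0.015, 0.1195, 0.104) [-0.17  0.03 -0.  ]
```

Emit:
drive_tool:
  commands:
    - [[-0.1,0.03,0],[0,0,0],-1]
    - [[-0.1,0.03,0],[0,0,0],-1]
    - [[-0.09,0.02,0],[0,0,0],-1]
    - [[-0.08,0.01,0],[0,0,0],-1]
    - [[-0.06,0,0],[0,0,0],-1]
    - [[0,0,0],[0,0,0],-1]

```text
time_s: 10.7
ee_pos: [0.5364, 0.1772, 0.1043]
orientation: [0.12, -3.137, -0.002]
ft_force: [-7.0, 2.3, 1.2]
gripper_width: 0.0005
finger_force: 3.7
```

```bash
python3 - <<'E'
from h import *
need((-.015,.1195,.104))
E
```

```text
t 10.7 rig tcp [-0.0135  0.1201  0.1043] F [-7.   2.3  1.2] w 0.0005
tool y in rig [-0.002  1.     0.001] z [-0.003  0.001 -1.   ]
(-0.015, 0.1195, 0.104) [ 0.04 -0.02  0.01]
```

Emit:
drive_tool:
  commands:
    - [[-0.05,0,0],[0,0,0],-1]
    - [[-0.05,0,0],[0,0,0],-1]
    - [[0,0,0],[0,0,0],-1]
    - [[0,0,0],[0,0,0],-1]
    - [[0,0,0],[0,0,0],-1]

```text
time_s: 11.2
ee_pos: [0.5367, 0.1773, 0.1041]
orientation: [0.12, -3.13, 0.001]
ft_force: [-18.8, 1.9, 11.8]
gripper_width: 0.0003
finger_force: 9.1
```

```bash
python3 - <<'E'
from h import *
need((-.015,.1195,.104))
E
```

```text
t 11.2 rig tcp [-0.0131  0.1202  0.1041] F [-18.8   1.9  11.8] w 0.0003
tool y in rig [-0.003  1.     0.   ] z [-0.01  -0.001 -1.   ]
(-0.015, 0.1195, 0.104) [ 0.05 -0.02  0.  ]
```

The lever is against its stop: force rose to 19 N with no motion. Next I'll back off, rise and check.

Emit:
drive_tool:
  commands:
    - [[0.15,0,0],[0,0,0],-1]
    - [[0.25,0,0],[0,0,0],-1]
    - [[0,0,0],[0,0,0],-1]
    - [[0,0,-0.5],[0,0,0],-1]
    - [[0,0,-0.8],[0,0,0],-1]
    - [[0,0,-0.9],[0,0,0],-1]
    - [[0,0,-0.9],[0,0,0],-1]
    - [[0,0,-0.9],[0,0,0],-1]
    - [[0,-0.8,0],[0,0,0],-1]
    - [[0.6,-0.8,0],[0,0,0],-1]
    - [[0.6,-0.9,0],[0,0,0],-1]
    - [[0.6,-0.9,0],[0,0,0],-1]

```text
time_s: 12.4
ee_pos: [0.4643, 0.0324, 0.2651]
orientation: [-0.117, 3.137, -0.0]
ft_force: [0.9, 0.1, 0.0]
gripper_width: 0.0005
finger_force: 0.0
```

Emit:
drive_tool:
  commands:
    - [[0.6,-0.8,0],[0,0,0],-1]
    - [[0,-0.4,0],[0,0,0],-1]
    - [[0,0,0],[0,0,0],-1]
    - [[0,0,0],[0,0,0],-1]
    - [[0,0,0],[0,0,0],-1]

```text
time_s: 12.9
ee_pos: [0.4445, -0.0144, 0.2647]
orientation: [-0.121, 3.138, 0.001]
ft_force: [0.3, -0.9, -0.1]
gripper_width: 0.0006
finger_force: 0.0
```

```bash
python3 - <<'E'
from h import *
need()
d=grab('top','x.png')
big=cv2.resize(d['frame'][110:280,180:400],None,fx=3.5,fy=3.5,interpolation=cv2.INTER_CUBIC)
cv2.imwrite('pics/t3.png',cv2.cvtColor(cv2.convertScaleAbs(big,alpha=1.5),cv2.COLOR_RGB2BGR))
u=np.array(proj(d,r2w((0,.143,.094))));print(((u-[180,110])*3.5).round())
E
```

```text
t 12.9 rig tcp [-0.1193 -0.0641  0.2647] F [ 0.3 -0.9 -0.1] w 0.0006
tool y in rig [-0.003  1.     0.   ] z [ 0.001  0.    -1.   ]
[217. 307.]
```

View pics/t3.png

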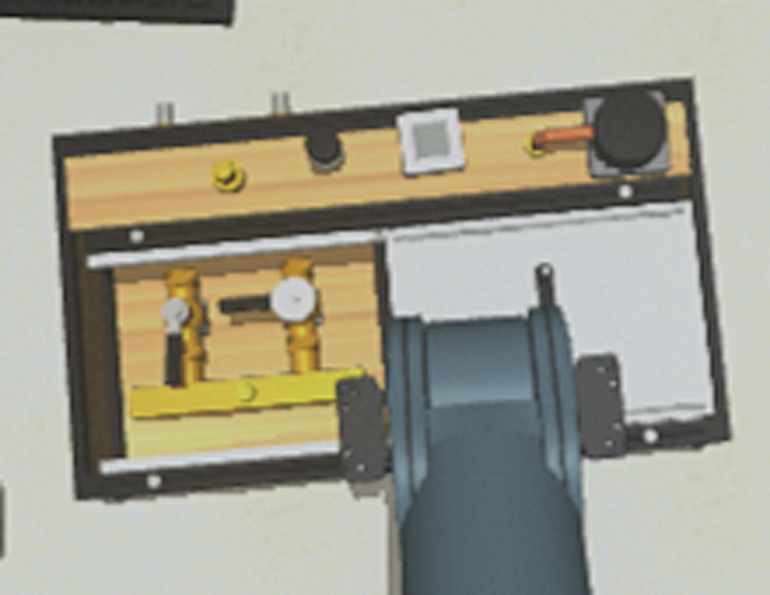

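The tagged lever now points to the rig's +y, with its tip at crop (220,306) against a projected (217,307). The plain lever hasn't moved, the cover is parked, and the rear-deck items are in place.

```bash
python3 -c "
from bench import bot
print(bot.hand_in())"
```

```text
the job is handed in; nothing more can be done
None
```

I slid the cover fully across to its far stop, pushed the tagged valve's lever shut against its stop, left the other lever and the rear-deck items unmoved in the last picture, and handed in the job at about 13 s; no verdict came back.

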